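# Pry open the die cover and lift out the formed bracket

### The job

Use the red-handled pry blade to lever up the hinged clear cover of the die by its front lip (the fingers must not touch the cover until the blade has raised it), and open the cover until it leans back past upright. Lay the blade back down flat on the counter, lift the formed brass bracket out of the die cavity, and lower it upright into the cream enamel cup, letting go only once it is down on the cup's floor. Leave the cover open, the cup where it stands, and everything else undisturbed.

Things in the scene. Friction and masses are not known exactly. Their poses are not given: they have to be found in the camera images.
- die: Dark steel die nest fixed to the counter, 118 (x) x 116 (y) mm, rim 54 mm high; origin: centre of underside, x from its front (robot side) to its hinge. 12 mm walls; opening 94 x 92 mm; inside a step at height 24 mm with a central pocket 70 (x) x 32 (y) mm, floor at height 12 mm. A front sill, 60 mm wide, 44 mm high, juts 22 mm from the front wall.
- die_cover (a joint): Cover angle (rad): 0 closed, 1.57 upright, 2.1 at its stop. Flat 6 mm plate, 138 x 116 mm, clear with teal rim, hinged on the die's back top edge. Closed it lies on the rim (underside at 54 mm); its lip overhangs the front wall by 20 mm, leaving a 10 mm high slot over the sill. The stiff hinge stays where left; raising the lip takes 2 to 3 N.
- cover_hinge (a point): Middle of the hinge axis: 59 mm behind the die's centre, 54 mm above the counter; the axis is the die's y axis and the cover swings up and away from the robot.
- cover_lip (a point): Middle of the cover's front lip edge, on its underside, 138 mm from the hinge axis; moves with the cover.
- bracket: Formed brass U bracket: foot 66 (x) x 28 (y) x 4 mm; on its long sides two upright walls 40 mm long (x), 4 mm thick, 28 mm over the outsides; 34 mm high in all. Origin: centre of the foot's underside, z up. Starts on the pocket floor, x along the die's x, 2 mm play all round; grip across the walls (y). About 0.09 kg.
- blade: Pry blade lying flat. Red handle 95 (x) x 16 (y) x 22 (z) mm, from x = -75 to +20 mm; a steel blade 14 mm wide, 2.5 mm thick runs on to x = +100 mm, its mid-thickness 11 mm above the handle's underside. Origin: on the underside, under the balance point.
- blade_tip (a point): End of the steel blade, mid-thickness: 100 mm ahead of the blade's origin, 11 mm above the handle's underside.
- cup: Shallow cream enamel cup with chipped rim, loose: 120 mm across the rim, 40 mm high, walls 3 mm, inner floor about 106 mm across, 4 mm above the counter. Origin at the centre of its underside.
- zoom_lens: Bystander: chrome zoom lens standing upright, 74 mm across, 105 mm high; origin at the centre of its underside.
- screw_jar: Bystander: amber glass jar, 60 mm across, 85 mm high; origin at the centre of its underside.
- lens_cap: Bystander: brown bakelite lens cap lying flat, 56 mm across, 10 mm high; origin at the centre of its underside.
- focus_screen: Bystander: green glass focusing screen in a steel frame lying flat, 50 x 66 x 7 mm; origin at the centre of its underside.
- film_can_a: Bystander: black film canister, 34 mm across, 51 mm high; origin at the centre of its underside.
- film_can_b: Bystander: aluminium film canister, 34 mm across, 51 mm high; origin at the centre of its underside.
- loupe: Bystander beside the die: black eye loupe, 32 mm across, 35 mm high; origin at the centre of its underside.
- spool: Bystander beside the die: brass take-up spool standing up, 30 mm across, 32 mm high; origin at the centre of its underside.

How it is judged:
By the outcome, as a careful person would: the job done as asked, in the order asked, and still so for the second after the job is handed in, with the robot touching nothing.
It also fails if it takes over 72 s, if anything falls off the work surface, if the arm or the gripper's body presses on something with over 40 N, if the wrist force passes 120 N, or if a joint passes its speed limit or range.

### The arm

A 6-joint arm with a two-finger parallel gripper is mounted at the origin on the work surface. World frame = base frame: x ahead of the robot, y to its left, z up, the work surface at z = 0. Lengths are in m, angles in rad, forces in N, time in s.
With the tool pointing down it reaches from about 0.375 to 0.825 m from the base axis. Payload 5.5 kg.
Tool frame: the origin (TCP) lies at the very end of the fingers, on their centre line; the grasp point (between the pads) lies 19 mm behind it; z points along the fingers, y is the line along which they close (so a half turn about z gives the same grasp; the last joint's range is limited). The gripper opens to 85 mm and grips with 20 to 120 N. Pads are 22 mm wide; open, the fingers measure 114 mm over their backs; the gripper's body (76 mm by 85 mm) begins 54 mm behind the grasp point. The pads swing forward as they close: fully open they stand 13 mm farther back than shut.
Start: joints at [1.103, 0.314, -0.047, 1.21, 0, 1.571], TCP at [0.271, 0.536, 0.231] pointing down, gripper open.
Joint ranges: [-2.67, 2.67], [-0.69, 1.73], [-1.03, 1.25], [-2.08, 2.16], [-1.42, 1.45], [-3.14, 3.14]. Speed limits (rad/s): [2.39, 2.39, 3.01, 3.14, 3.14, 3.14].

### API

Orientations are given as a unit quaternion [x, y, z, w].
In Python, from station import robot gives the robot as it stands.
- The arm moves only by the shell command python3 -m jog 'ROWS' [FORCE]. ROWS is JSON, a list of rows, each an object with "slide": the shift along the world's x, y, z as a fraction of full scale, a list of three; "rot": the turn, a rotation vector about the world's x, y, z as a fraction of full scale, a list of three; "gripper": the gripper command: -1 is shut, 1 is fully open, values between are in proportion. In form: [{"slide": [tx, ty, tz], "rot": [rx, ry, rz], "gripper": gripper}, ...]. A call has 1 to 5 rows; each row shifts and turns the commanded pose from where the row before left it; what a row does not reach is not made up. Full scale, the value 1, is 600 mm for a shift and pi rad for a turn. A row lasts 1/10 s, in which the tool goes at most 50 mm and 8.59 degrees, less where a joint would pass 70% of its speed; a pose out of reach is approached as far as the arm can. A call with a number of a shift or a turn outside -1 to 1 is refused whole. A call with a gripper value outside its range is refused whole. The fingers move at their own pace and stop on an object; FORCE is the grip in N (left out, the last holds). Time passes only in rows, so rows that do not move let the fingers close. It gives the time, the measured TCP pose, the force, the opening and the grip force at its end, in the units of the state.
- robot.get_obs(): the state, without advancing time (a new reading comes with each control period).
- robot.capture(name): name is "scene" or "top"; returns the picture (480x640x3 uint8, red, green, blue); there is no depth.
- robot.camera_model(name): a dict with "fx", "fy", "cx", "cy" (pixels), "R" (3x3) and "t" (3): a world point X has camera coordinates R X + t. Camera axes: x right, y down, z forward; pixel columns grow to the right and rows downward; lengths in m; the calibration is good to about 2 mm. A picture is of the moment at which its call begins. camera_model takes no time and is no camera call.
- robot.sign_off(): hands the job in; it is judged then, once.
Trained networks look in the newest picture that a camera, given by its name, has taken for a name from the list of things; names that differ only in an ending like _2 or _b are one class to them, and where a whole thing is asked for, a point or a joint stands for the part that bears it (a point fixed in the world has none). Each returns a list of dicts, best first, with "confidence" (0 to 1); they miss things now and then, are a little off and sometimes report something else, mostly with a low value. They report only what shows in the picture. A call takes as long as a camera call.
- robot.recognise(query, camera): "xyz" ([x, y, z] in m, in world coordinates, good to about 4 mm: the middle of the surface that is visible of it).
- robot.outline_of(query, camera): "mask" (480x640 bool, what is visible of it).
- robot.landmark_of(query, camera): "xyz" ([x, y, z] in m, in world coordinates, good to about 4 mm: a listed point, or the origin of a listed thing).
The state is a dict: "t": time; "q": joint angles; "joint_velocities": joint speeds; "joint_torque": joint torques, N m; "position": TCP position; "eef_rot": TCP orientation; "contact_force": force on the tool from outside, world axes, zero at the start; "wrist_torque": the same for the moment, N m; "gripper_width": finger opening in m; "grip_force": force on a finger pad.
Only numpy, scipy, OpenCV 4.12 (cv2) and the standard library are available. Lean on these libraries where they do the work, as an engineer would, in place of code of your own. Each camera call takes 0.05 s, during which the arm holds its last target. There are 200 camera calls.

## Working session

There is one attempt and no reset: what is moved stays moved. The work goes in short steps, Python scripts to look and compute and a shell command to move; the robot and the scene stay as the last step left them, time stands still between calls to the robot, and variables do not carry over. Pictures are saved under pics/ and viewed, at most 10 in all, crops included, and the job is handed in when it is done.

```bash
ls; mkdir -p pics; cat > h.py <<'E'
from station import robot
import numpy as np, cv2
def save(cam,name):
    im=robot.capture(cam); cv2.imwrite(f'pics/{name}.png',im[:,:,::-1]); return im
def px(cam,X):
    m=robot.camera_model(cam); c=np.array(m['R'])@np.array(X)+np.array(m['t'])
    return np.array([m['fx']*c[0]/c[2]+m['cx'],m['fy']*c[1]/c[2]+m['cy']])
def ray(cam,u,v,z):
    m=robot.camera_model(cam); R=np.array(m['R']);t=np.array(m['t'])
    d=R.T@np.array([(u-m['cx'])/m['fx'],(v-m['cy'])/m['fy'],1]); o=-R.T@t
    return o+d*(z-o[2])/d[2]
E
python3 - <<'E'
from h import *
save('scene','s0'); save('top','t0')
for q in ['die','cover_hinge','cover_lip','bracket','blade','blade_tip','cup','zoom_lens','screw_jar','lens_cap','focus_screen','film_can_a','loupe','spool']:
    for c in ['top','scene']:
        r=robot.landmark_of(q,c)
        print(q,c,[(np.round(a['xyz'],3).tolist(),round(a['confidence'],2)) for a in r[:2]])
print(robot.get_obs())
E
```

```text
pics
die top [([0.6, 0.005, -0.0], 0.7)]
die scene [([0.503, -0.462, 0.002], 0.64), ([0.594, 0.003, -0.002], 0.59)]
cover_hinge top [([0.658, 0.008, 0.053], 0.87)]
cover_hinge scene [([0.66, 0.012, 0.05], 0.97)]
cover_lip top []
cover_lip scene [([0.52, -0.009, 0.056], 0.94)]
bracket top [([0.684, 0.331, -0.0], 0.25), ([0.485, 0.46, -0.004], 0.22)]
bracket scene []
blade top [([0.49, 0.336, 0.0], 0.77), ([0.431, -0.066, -0.002], 0.33)]
blade scene [([0.485, 0.339, 0.0], 0.8)]
blade_tip top [([0.585, 0.322, 0.009], 0.74)]
blade_tip scene [([0.582, 0.326, 0.011], 0.89)]
cup top [([0.481, 0.458, -0.005], 0.68)]
cup scene [([0.459, -0.311, -0.001], 0.94)]
zoom_lens top [([0.684, 0.332, 0.001], 0.94)]
zoom_lens scene [([0.686, 0.334, -0.001], 0.78), ([0.623, 0.104, 0.002], 0.32)]
screw_jar top [([0.718, -0.369, -0.002], 0.67)]
screw_jar scene [([0.718, -0.37, -0.003], 0.78)]
lens_cap top [([0.427, -0.061, -0.007], 0.58)]
lens_cap scene [([0.428, -0.064, 0.002], 0.62)]
focus_screen top [([0.409, 0.063, 0.002], 0.97)]
focus_screen scene [([0.412, 0.056, -0.0], 0.56)]
film_can_a top [([0.484
[... 371 characters left out ...]
31e+00,  3.13445721e-01, -4.70791434e-02,  1.21017922e+00,
        7.94016158e-07,  1.57078663e+00]), 'joint_velocities': array([ 1.74954293e-04, -2.01698691e-03,  1.52357430e-03,  1.48386713e-04,
        3.95657019e-04, -8.62531823e-05]), 'joint_torque': array([ 2.27486503e-04, -5.39449275e+01,  3.40045667e+01,  1.56315466e-03,
        8.79638208e-06,  3.28416309e-05]), 'position': array([0.27057248, 0.53555019, 0.23134122]), 'eef_rot': array([2.31777126e-01, 9.72768915e-01, 4.49577523e-05, 1.03042126e-05]), 'contact_force': array([ 0.24153217,  0.35934311, -0.85073039]), 'wrist_torque': array([-0.01395578,  0.03639855,  0.00792087]), 'grip_force': 0.0, 'gripper_width': 0.08515398956458022}
```

View pics/s0.png

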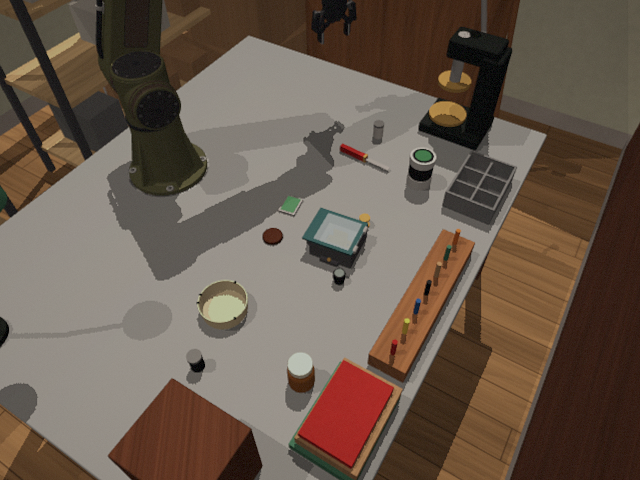

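View pics/t0.png

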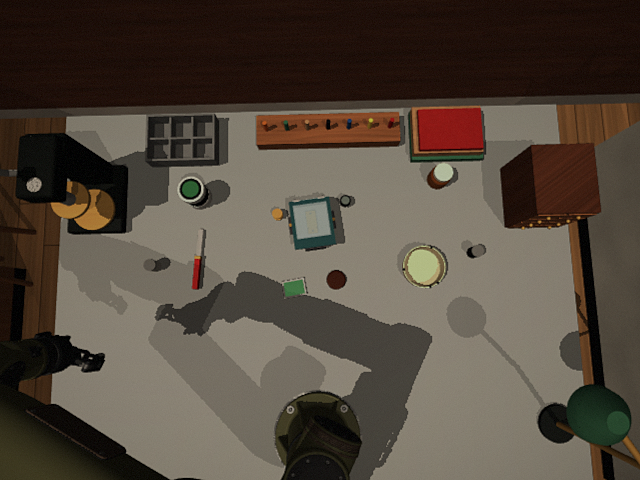

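The scene view shows the die with its closed cover at about (337,237), the red blade at (365,158), the cup at (223,305), and the lens cap and green screen in front of the die. In the top view the cover has corners near (288,199), (332,195), (337,245) and (293,250), and the blade runs from (196,289) to (201,229). Next I'll refine the yaws from the outlines.

```bash
python3 - <<'E'
from h import *
for c in ['top','scene']:
    robot.capture(c)
    for q,z in [('blade',0.012),('die_cover',0.06),('cup',0.04)]:
        r=robot.outline_of(q,c)
        if not r: print(q,c,'none'); continue
        m=r[0]['mask']; v,u=np.nonzero(m)
        if q=='cup': 
            pass
        P=np.array([ray(c,a,b,z)[:2] for a,b in zip(u,v)]); 
        rect=cv2.minAreaRect((P*1000).astype(np.float32))
        ctr=P.mean(0); w,V=np.linalg.eigh(np.cov(P.T)); d=V[:,1]; d*=np.sign(d[0])
        print(q,c,round(r[0]['confidence'],2),m.sum(),'mean',ctr.round(3),'pca yaw',np.degrees(np.arctan2(d[1],d[0])).round(1),'rect',np.round(np.hstack([rect[0],rect[1],rect[2]]),1))
        if q=='blade':
            s=(P-ctr)@d; print('ends',(ctr+d*s.min()).round(4),(ctr+d*s.max()).round(4))
E
```

```text
blade top 0.69 343 mean [0.487 0.337] pca yaw -4.7 rect [495.4 337.3  21.2 172.   85.9]
ends [0.4097 0.3436] [0.5811 0.3296]
die_cover top 0.65 1960 mean [0.585 0.004] pca yaw 8.2 rect [586.1   3.8 138.4 115.6   7.1]
cup top 0.6 1447 mean [ 0.457 -0.308] pca yaw -85.0 rect [ 457.6 -307.6  118.2  116.2   87.3]
blade scene 0.68 187 mean [ 0.653 -0.09 ] pca yaw -63.7 rect [653.9 -89.8  30.7  49.5  30.3]
ends [ 0.6424 -0.0676] [ 0.6647 -0.1126]
die_cover scene 0.57 1890 mean [ 0.588 -0.003] pca yaw 4.7 rect [587.6  -0.7 141.  122.1   6.9]
cup scene 0.76 1972 mean [ 0.466 -0.319] pca yaw -39.1 rect [ 464.4 -319.3  118.   136.3   42.3]
```

```bash
python3 -m jog '[{"slide":[0.045,-0.0414,-0.0232],"rot":[0,0,0.0303],"gripper":0},{"slide":[0.045,-0.0414,-0.0232],"rot":[0,0,0.0303],"gripper":0},{"slide":[0.045,-0.0414,-0.0232],"rot":[0,0,0.0303],"gripper":0},{"slide":[0.045,-0.0414,-0.0232],"rot":[0,0,0.0303],"gripper":0},{"slide":[0.045,-0.0414,-0.0232],"rot":[0,0,0],"gripper":0}]' 60; python3 -m jog '[{"slide":[0.045,-0.0414,-0.0232],"rot":[0,0,0],"gripper":0},{"slide":[0.045,-0.0414,-0.0232],"rot":[0,0,0],"gripper":0},{"slide":[0.045,-0.0414,-0.0232],"rot":[0,0,0],"gripper":0},{"slide":[0,0,0],"rot":[0,0,0],"gripper":0},{"slide":[0,0,0],"rot":[0,0,0],"gripper":0}]'
cat >> h.py <<'E'
from scipy.spatial.transform import Rotation as Ro
def st():
    o=robot.get_obs(); R=Ro.from_quat(o['eef_rot']).as_matrix()
    print('t',round(o['t'],2),'p',o['position'].round(4),'yaw_y',np.degrees(np.arctan2(R[1,1],R[0,1])).round(1),'z',R[:,2].round(3),'F',o['contact_force'].round(1),'M',o['wrist_torque'].round(2),'w',round(float(o['gripper_width']),4),'g',round(float(o['grip_force']),1),'q',o['q'].round(2))
E
python3 -c "
from h import *
st()"
```

```text
t: 2.4
position: [0.4065, 0.4103, 0.1613]
eef_rot: [0.042, 0.999, 0.0, 0.0]
contact_force: [0.7, -0.1, 0.1]
gripper_width: 0.0426
grip_force: 0.0
t: 2.9
position: [0.4867, 0.3362, 0.1196]
eef_rot: [0.044, 0.999, -0.0, -0.001]
contact_force: [0.6, -0.2, 0.5]
gripper_width: 0.0427
grip_force: 0.0
t 2.9 p [0.4867 0.3362 0.1196] yaw_y 84.9 z [-0.001 -0.    -1.   ] F [ 0.6 -0.2  0.5] M [ 0.05  0.   -0.  ] w 0.0427 g 0.0 q [ 0.6   0.36 -0.24  0.97  0.    0.69]
```

```bash
python3 -m jog '[{"slide":[0,0,-0.045],"rot":[0,0,0],"gripper":0},{"slide":[0,0,-0.045],"rot":[0,0,0],"gripper":0},{"slide":[0,0,-0.045],"rot":[0,0,0],"gripper":0},{"slide":[0,0,-0.04],"rot":[0,0,0],"gripper":0},{"slide":[0,0,-0.0175],"rot":[0,0,0],"gripper":0}]' 60; python3 -m jog '[{"slide":[0,0,0],"rot":[0,0,0],"gripper":0},{"slide":[0,0,0],"rot":[0,0,0],"gripper":-1},{"slide":[0,0,0],"rot":[0,0,0],"gripper":-1},{"slide":[0,0,0],"rot":[0,0,0],"gripper":-1},{"slide":[0,0,0],"rot":[0,0,0],"gripper":-1}]' 100;python3 -m jog '[{"slide":[0,0,0],"rot":[0,0,0],"gripper":-1},{"slide":[0,0,0],"rot":[0,0,0],"gripper":-1}]' 100
python3 -c "
from h import *
st()"
```

```text
t: 3.4
position: [0.4846, 0.3373, 0.0029]
eef_rot: [0.043, 0.999, -0.001, -0.001]
contact_force: [-0.6, -0.4, 0.1]
gripper_width: 0.0429
grip_force: 0.0
t: 3.9
position: [0.4876, 0.3378, 0.0064]
eef_rot: [0.043, 0.999, 0.001, 0.001]
contact_force: [-2.2, 0.5, 6.4]
gripper_width: 0.0135
grip_force: 98.6
t: 4.1
position: [0.4876, 0.3379, 0.0064]
eef_rot: [0.043, 0.999, 0.001, 0.001]
contact_force: [-1.3, -0.3, 6.7]
gripper_width: 0.0138
grip_force: 98.6
t 4.1 p [0.4876 0.3379 0.0064] yaw_y 85.0 z [ 0.002  0.002 -1.   ] F [-1.3 -0.3  6.7] M [0.03 0.28 0.  ] w 0.0138 g 98.6 q [ 0.61  0.48 -0.36  0.73  0.    0.69]
```

```bash
python3 -m jog '[{"slide":[0,0,0.02],"rot":[0,0,0],"gripper":-1},{"slide":[0,0,0.04],"rot":[0,0,0],"gripper":-1},{"slide":[0,0,0.05],"rot":[0,0,0],"gripper":-1},{"slide":[0,0,0.04],"rot":[0,0,0],"gripper":-1},{"slide":[0,0,0.02],"rot":[0,0,0],"gripper":-1}]' 100; python3 -m jog '[{"slide":[-0.0185,-0.06,0],"rot":[0,0,0],"gripper":-1},{"slide":[-0.0185,-0.06,0],"rot":[0,0,0.02222],"gripper":-1},{"slide":[-0.0185,-0.06,0],"rot":[0,0,0.0222],"gripper":-1},{"slide":[-0.0185,-0.06,0],"rot":[0,0,0.0222],"gripper":-1},{"slide":[-0.0185,-0.06,0],"rot":[0,0,0],"gripper":-1}]';python3 -m jog '[{"slide":[-0.0185,-0.06,0],"rot":[0,0,0],"gripper":-1},{"slide":[-0.0185,-0.06,0],"rot":[0,0,0],"gripper":-1},{"slide":[-0.0185,-0.06,0],"rot":[0,0,0],"gripper":-1},{"slide":[-0.0185,-0.06,0],"rot":[0,0,0],"gripper":-1},{"slide":[0,-0.06,0],"rot":[0,0,0],"gripper":-1}]';python3 -m jog '[{"slide":[0,0,0],"rot":[0,0,0],"gripper":-1},{"slide":[0,0,0],"rot":[0,0,0],"gripper":-1}]'
python3 - <<'E'
from h import *
st()
for c in ['top','scene']:
    save(c,c+'1')
    for q in ['blade','blade_tip','cover_lip','die']:
        print(q,c,[(np.round(a['xyz'],3).tolist(),round(a['confidence'],2)) for a in robot.landmark_of(q,c)[:2]])
a=cv2.imread('pics/scene1.png')[150:300,200:400]; cv2.imwrite('pics/c1.png',cv2.resize(a,None,fx=4,fy=4))
E
```

```text
t: 4.6
position: [0.488, 0.3377, 0.11]
eef_rot: [0.044, 0.999, 0.001, 0.002]
contact_force: [0.2, -0.0, -0.4]
gripper_width: 0.0135
grip_force: 97.9
t: 5.1
position: [0.4303, 0.1554, 0.1065]
eef_rot: [-0.062, 0.998, -0.0, 0.0]
contact_force: [0.5, -0.5, 0.3]
gripper_width: 0.0136
grip_force: 97.9
t: 5.6
position: [0.3846, -0.0244, 0.1064]
eef_rot: [-0.061, 0.998, 0.0, -0.001]
contact_force: [0.9, 0.1, -0.1]
gripper_width: 0.0136
grip_force: 97.9
t: 5.8
position: [0.3866, -0.0237, 0.1066]
eef_rot: [-0.06, 0.998, 0.0, 0.0]
contact_force: [-1.0, 0.1, -0.1]
gripper_width: 0.0136
grip_force: 98.1
t 5.8 p [ 0.3866 -0.0237  0.1066] yaw_y 96.9 z [ 0.  0. -1.] F [-1.   0.1 -0.1] M [0.02 0.02 0.01] w 0.0136 g 98.1 q [-0.06  0.01 -0.71  0.85  0.   -0.18]
blade top []
blade_tip top []
cover_lip top [([0.515, -0.007, 0.052], 0.67), ([0.481, 0.461, -0.002], 0.34)]
die top [([0.598, 0.002, -0.004], 0.96)]
blade scene [([0.386, -0.022, 0.099], 0.77), ([0.659, 0.012, 0.054], 0.21)]
blade_tip scene [([0.485, -0.015, 0.112], 0.83)]
cover_lip scene [([0.521, -0.008, 0.054], 0.8)]
die scene [([0.597, 0.006, -0.003], 0.95)]
```

View pics/c1.png

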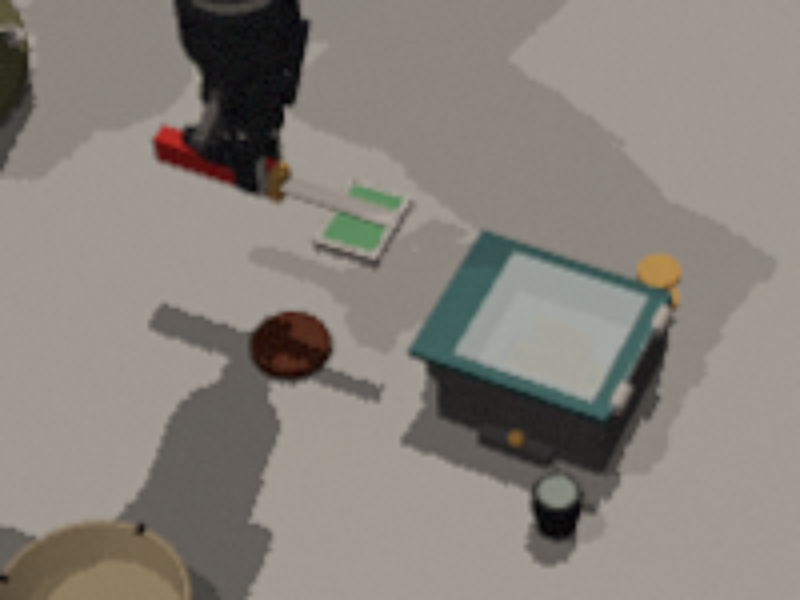

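The blade is held level, pointing at the lip (tip at crop pixel (395,218)) and clear of everything. Lowering to slot height, then inserting.

```bash
python3 -m jog '[{"slide":[0,0,-0.03],"rot":[0,0,0],"gripper":-1},{"slide":[0,0,-0.04],"rot":[0,0,0],"gripper":-1},{"slide":[0,0,-0.0337],"rot":[0,0,0],"gripper":-1},{"slide":[0,0,0],"rot":[0,0,0],"gripper":-1},{"slide":[0,0,0],"rot":[0,0,0],"gripper":-1}]'; python3 -m jog '[{"slide":[0.02,0.0025,0],"rot":[0,0,0],"gripper":-1},{"slide":[0.02,0.0025,0],"rot":[0,0,0],"gripper":-1},{"slide":[0.02,0.0025,0],"rot":[0,0,0],"gripper":-1},{"slide":[0.02,0.0025,0],"rot":[0,0,0],"gripper":-1},{"slide":[0,0,0],"rot":[0,0,0],"gripper":-1}]'
python3 - <<'E'
from h import *
st()
for c in ['scene']:
    save(c,c+'2')
    for q in ['blade','blade_tip','cover_lip']:
        print(q,c,[(np.round(a['xyz'],3).tolist(),round(a['confidence'],2)) for a in robot.landmark_of(q,c)[:2]])
a=cv2.imread('pics/scene2.png')[180:300,240:400]; cv2.imwrite('pics/c2.png',cv2.resize(a,None,fx=5,fy=5))
E
```

```text
t: 6.8
position: [0.3863, -0.0231, 0.0443]
eef_rot: [-0.061, 0.998, 0.0, -0.001]
contact_force: [0.4, -0.4, -1.4]
gripper_width: 0.0134
grip_force: 98.1
t: 7.3
position: [0.4376, -0.017, 0.0447]
eef_rot: [-0.061, 0.998, -0.0, 0.001]
contact_force: [0.2, 0.9, -0.4]
gripper_width: 0.0134
grip_force: 98.1
t 7.3 p [ 0.4376 -0.017   0.0447] yaw_y 97.0 z [ 0.002 -0.    -1.   ] F [ 0.2  0.9 -0.4] M [-0.01  0.    0.  ] w 0.0134 g 98.1 q [-0.04  0.18 -0.69  0.7   0.   -0.16]
blade scene [([0.439, -0.016, 0.04], 0.83)]
blade_tip scene [([0.534, -0.01, 0.046], 0.76)]
cover_lip scene [([0.524, -0.007, 0.058], 0.56)]
```

View pics/c2.png

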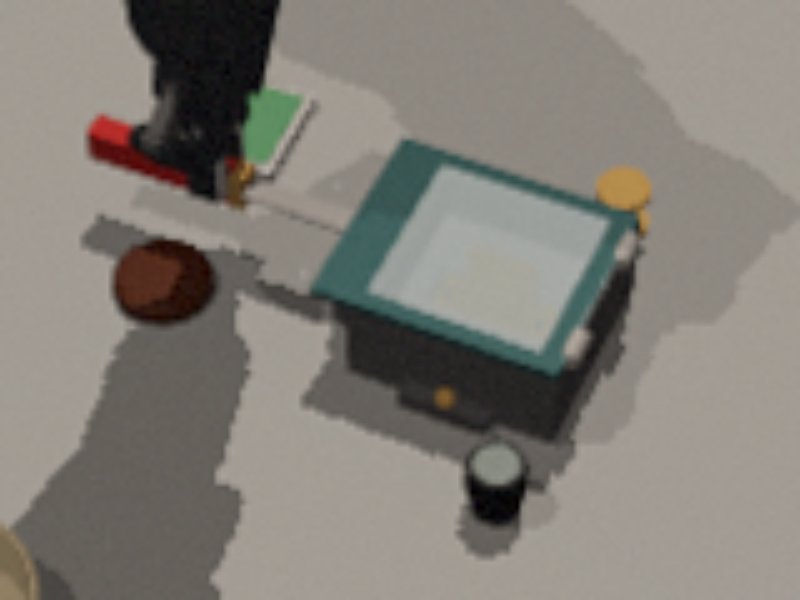

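The blade sits under the lip, entering at crop pixel (345,225), with no contact force. Working out the arc increments.

```bash
python3 - <<'E'
import numpy as np
s=.118/.6; th=np.linspace(0,2.0,21)
x=-s*np.cos(th); z=s*np.sin(th)
for a,b,t in zip(np.diff(x),np.diff(z),th[1:]): print(round(t,2),round(a*.9925,4),round(a*.122,4),round(b,4))
E
python3 -m jog '[{"slide":[0,0,0.006],"rot":[0,0,0],"gripper":-1},{"slide":[0,0,0.006],"rot":[0,0,0],"gripper":-1},{"slide":[0,0,0.008],"rot":[0,0,0],"gripper":-1},{"slide":[0.001,0,0.008],"rot":[0,0,0],"gripper":-1},{"slide":[0,0,0],"rot":[0,0,0],"gripper":-1}]'
python3 - <<'E'
from h import *
st()
save('scene','scene3')
for q in ['blade','blade_tip','cover_lip']:
    print(q,[(np.round(a['xyz'],3).tolist(),round(a['confidence'],2)) for a in robot.landmark_of(q,'scene')[:2]])
E
```

```text
0.1 0.001 0.0001 0.0196
0.2 0.0029 0.0004 0.0194
0.3 0.0048 0.0006 0.019
0.4 0.0067 0.0008 0.0185
0.5 0.0085 0.001 0.0177
0.6 0.0102 0.0013 0.0168
0.7 0.0118 0.0015 0.0156
0.8 0.0133 0.0016 0.0144
0.9 0.0147 0.0018 0.013
1.0 0.0159 0.002 0.0114
1.1 0.0169 0.0021 0.0098
1.2 0.0178 0.0022 0.008
1.3 0.0185 0.0023 0.0062
1.4 0.019 0.0023 0.0043
1.5 0.0194 0.0024 0.0024
1.6 0.0195 0.0024 0.0004
1.7 0.0194 0.0024 -0.0016
1.8 0.0192 0.0024 -0.0035
1.9 0.0188 0.0023 -0.0054
2.0 0.0181 0.0022 -0.0073
t: 8.0
position: [0.4352, -0.0172, 0.0616]
eef_rot: [-0.061, 0.998, -0.0, 0.0]
contact_force: [-1.3, 0.9, -1.3]
gripper_width: 0.0138
grip_force: 97.9
t 8.0 p [ 0.4352 -0.0172  0.0616] yaw_y 97.0 z [ 0. -0. -1.] F [-1.3  0.9 -1.3] M [-0.05  0.38  0.06] w 0.0138 g 97.9 q [-0.04  0.16 -0.67  0.74 -0.   -0.16]
blade [([0.434, -0.016, 0.057], 0.58), ([0.534, -0.01, 0.066], 0.22)]
blade_tip [([0.533, -0.007, 0.068], 0.61)]
cover_lip [([0.523, -0.008, 0.067], 0.72), ([0.685, 0.336, 0.002], 0.32)]
```

```bash
python3 -m jog '[{"slide":[0.006,0.0006,0.0194],"rot":[0,0,0],"gripper":-1},{"slide":[0.0048,0.0006,0.019],"rot":[0,0,0],"gripper":-1},{"slide":[0.0067,0.0008,0.0185],"rot":[0,0,0],"gripper":-1},{"slide":[0.0085,0.001,0.0177],"rot":[0,0,0],"gripper":-1},{"slide":[0,0,0],"rot":[0,0,0],"gripper":-1}]'
python3 - <<'E'
from h import *
st()
save('scene','scene4')
for q in ['blade','blade_tip','cover_lip']:
    print(q,[(np.round(a['xyz'],3).tolist(),round(a['confidence'],2)) for a in robot.landmark_of(q,'scene')[:2]])
a=cv2.imread('pics/scene4.png')[150:290,220:400]; cv2.imwrite('pics/c4.png',cv2.resize(a,None,fx=4,fy=4))
E
```

```text
t: 8.7
position: [0.4533, -0.0153, 0.1077]
eef_rot: [-0.061, 0.998, -0.0, 0.002]
contact_force: [0.6, 0.2, -1.1]
gripper_width: 0.0137
grip_force: 98.1
t 8.7 p [ 0.4533 -0.0153  0.1077] yaw_y 97.0 z [ 0.004  0.    -1.   ] F [ 0.6  0.2 -1.1] M [ 0.03  0.07 -0.04] w 0.0137 g 98.1 q [-0.03  0.13 -0.58  0.86  0.   -0.16]
blade [([0.456, -0.014, 0.104], 0.64)]
blade_tip [([0.55, -0.006, 0.112], 0.79)]
cover_lip [([0.539, -0.007, 0.123], 0.85)]
```

View pics/c4.png

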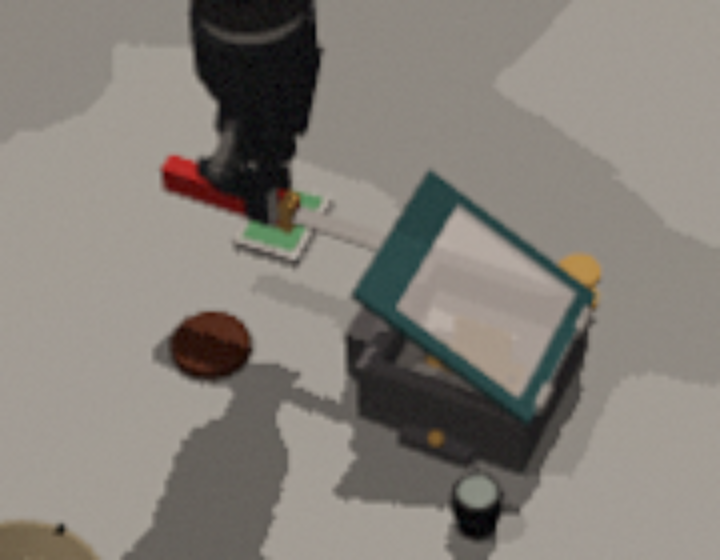

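The cover is up about 0.5 rad, resting on the blade near (380,240). Continuing the arc.

```bash
python3 -m jog '[{"slide":[0.0102,0.0013,0.0168],"rot":[0,0,0],"gripper":-1},{"slide":[0.0118,0.0015,0.0156],"rot":[0,0,0],"gripper":-1},{"slide":[0.0133,0.0016,0.0144],"rot":[0,0,0],"gripper":-1},{"slide":[0.0147,0.0018,0.013],"rot":[0,0,0],"gripper":-1},{"slide":[0.0159,0.002,0.0114],"rot":[0,0,0],"gripper":-1}]'; python3 -m jog '[{"slide":[0.0169,0.0021,0.0098],"rot":[0,0,0],"gripper":-1},{"slide":[0.0178,0.0022,0.008],"rot":[0,0,0],"gripper":-1},{"slide":[0.0185,0.0023,0.0062],"rot":[0,0,0],"gripper":-1},{"slide":[0.019,0.0023,0.0043],"rot":[0,0,0],"gripper":-1},{"slide":[0.0194,0.0024,0.0024],"rot":[0,0,0],"gripper":-1}]'
python3 -m jog '[{"slide":[0.0195,0.0024,0],"rot":[0,0,0],"gripper":-1},{"slide":[0.0194,0.0024,-0.0016],"rot":[0,0,0],"gripper":-1},{"slide":[0.0192,0.0024,-0.0035],"rot":[0,0,0],"gripper":-1},{"slide":[0.0150,0.002,-0.0054],"rot":[0,0,0],"gripper":-1},{"slide":[0,0,0],"rot":[0,0,0],"gripper":-1}]'
python3 - <<'E'
from h import *
st()
save('scene','scene5')
for q in ['blade','blade_tip','cover_lip']:
    print(q,[(np.round(a['xyz'],3).tolist(),round(a['confidence'],2)) for a in robot.landmark_of(q,'scene')[:2]])
a=cv2.imread('pics/scene5.png')[120:290,220:420]; cv2.imwrite('pics/c5.png',cv2.resize(a,None,fx=3.5,fy=3.5))
E
```

```text
t: 9.4
position: [0.4915, -0.0104, 0.1496]
eef_rot: [-0.061, 0.998, -0.0, 0.0]
contact_force: [-1.8, -0.3, -0.9]
gripper_width: 0.0134
grip_force: 98.1
t: 9.9
position: [0.547, -0.0035, 0.1678]
eef_rot: [-0.061, 0.998, -0.0, 0.001]
contact_force: [-0.8, -0.2, 0.7]
gripper_width: 0.0132
grip_force: 98.2
t: 10.4
position: [0.5903, 0.0021, 0.1597]
eef_rot: [-0.061, 0.998, 0.0, -0.0]
contact_force: [0.0, 0.7, -0.4]
gripper_width: 0.0135
grip_force: 98.2
t 10.4 p [0.5903 0.0021 0.1597] yaw_y 97.0 z [-0.  0. -1.] F [ 0.   0.7 -0.4] M [-0.01  0.07  0.  ] w 0.0135 g 98.2 q [ 0.    0.33 -0.19  1.05  0.   -0.12]
blade [([0.59, 0.002, 0.156], 0.74), ([0.659, -0.095, 0.001], 0.39)]
blade_tip [([0.686, 0.008, 0.163], 0.83), ([0.5, -0.462, 0.002], 0.22)]
cover_lip [([0.699, 0.011, 0.188], 0.67), ([0.599, 0.005, 0.011], 0.24)]
```

View pics/c5.png

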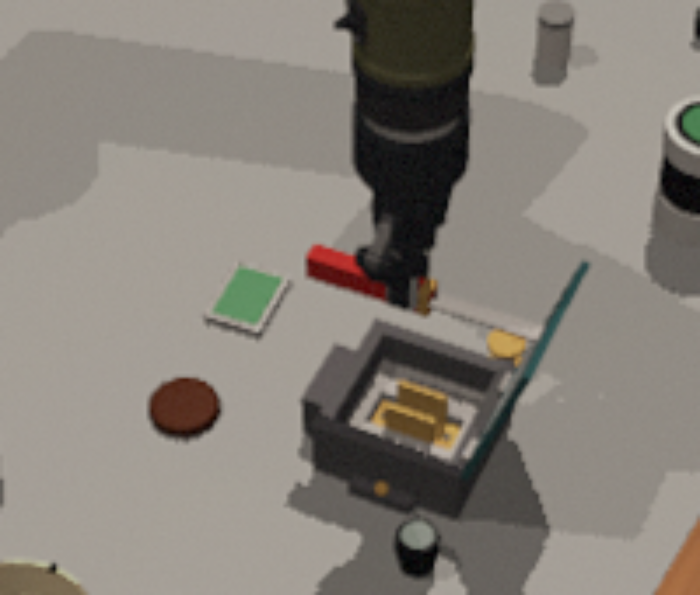

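The cover leans back past upright (about 1.88 rad) and the bracket is visible in the pocket at (415,420). Returning the blade to its original spot.

```bash
python3 -m jog '[{"slide":[-0.03,-0.004,0],"rot":[0,0,0],"gripper":-1},{"slide":[-0.07,-0.0085,0],"rot":[0,0,0],"gripper":-1},{"slide":[-0.065,-0.0085,0],"rot":[0,0,0],"gripper":-1},{"slide":[0,0.058,0],"rot":[0,0,-0.0222],"gripper":-1},{"slide":[0,0.058,0],"rot":[0,0,-0.0222],"gripper":-1}]'; python3 -m jog '[{"slide":[0,0.058,0],"rot":[0,0,-0.0222],"gripper":-1},{"slide":[0,0.058,0],"rot":[0,0,0],"gripper":-1},{"slide":[0,0.058,0],"rot":[0,0,0],"gripper":-1},{"slide":[0,0.058,0],"rot":[0,0,0],"gripper":-1},{"slide":[0,0.058,0],"rot":[0,0,0],"gripper":-1}]'; python3 -m jog '[{"slide":[0,0.058,0],"rot":[0,0,0],"gripper":-1},{"slide":[0,0.058,0],"rot":[0,0,0],"gripper":-1},{"slide":[0,0.058,0],"rot":[0,0,0],"gripper":-1},{"slide":[0,0,-0.05],"rot":[0,0,0],"gripper":-1},{"slide":[0,0,-0.07],"rot":[0,0,0],"gripper":-1}]';python3 -m jog '[{"slide":[0,0,-0.07],"rot":[0,0,0],"gripper":-1},{"slide":[0,0,-0.03],"rot":[0,0,0],"gripper":-1},{"slide":[0,0,0],"rot":[0,0,0],"gripper":-1},{"slide":[0,0,0],"rot":[0,0,0],"gripper":-1}]'
python3 - <<'E'
from h import *
st()
robot.capture('scene')
for q in ['blade','blade_tip','cover_lip']:
    print(q,[(np.round(a['xyz'],3).tolist(),round(a['confidence'],2)) for a in robot.landmark_of(q,'scene')[:2]])
E
```

```text
t: 11.1
position: [0.4887, 0.0585, 0.1611]
eef_rot: [0.012, 1.0, 0.0, 0.0]
contact_force: [0.7, 1.2, -0.2]
gripper_width: 0.0134
grip_force: 98.2
t: 11.6
position: [0.4898, 0.2341, 0.161]
eef_rot: [0.043, 0.999, 0.0, 0.0]
contact_force: [0.8, 0.7, 1.1]
gripper_width: 0.0135
grip_force: 98.2
t: 12.1
position: [0.492, 0.3399, 0.0905]
eef_rot: [0.042, 0.999, 0.002, 0.003]
contact_force: [0.4, 0.6, -1.2]
gripper_width: 0.0132
grip_force: 98.3
t: 12.5
position: [0.4903, 0.3372, 0.0293]
eef_rot: [0.044, 0.999, 0.0, 0.0]
contact_force: [1.4, 0.7, 0.2]
gripper_width: 0.0134
grip_force: 98.3
t 12.5 p [0.4903 0.3372 0.0293] yaw_y 85.0 z [ 0.  0. -1.] F [1.4 0.7 0.2] M [ 0.02  0.01 -0.  ] w 0.0134 g 98.3 q [ 0.6   0.46 -0.33  0.78  0.    0.69]
blade [([0.491, 0.34, 0.023], 0.74)]
blade_tip [([0.484, 0.463, 0.0], 0.64), ([0.595, 0.004, -0.002], 0.54)]
cover_lip [([0.698, 0.014, 0.189], 0.72), ([0.414, 0.055, -0.001], 0.35)]
```

```bash
python3 -m jog '[{"slide":[0,0,-0.012],"rot":[0,0,0],"gripper":-1},{"slide":[0,0,-0.012],"rot":[0,0,0],"gripper":-1},{"slide":[0,0,-0.008],"rot":[0,0,0],"gripper":-1},{"slide":[0,0,-0.007],"rot":[0,0,0],"gripper":-1},{"slide":[0,0,0],"rot":[0,0,0],"gripper":-1}]'; python3 -m jog '[{"slide":[0,0,0],"rot":[0,0,0],"gripper":-0.4},{"slide":[0,0,0],"rot":[0,0,0],"gripper":-0.1},{"slide":[0,0,0],"rot":[0,0,0],"gripper":0},{"slide":[0,0,0],"rot":[0,0,0],"gripper":0},{"slide":[0,0,0],"rot":[0,0,0],"gripper":0}]'; python3 -m jog '[{"slide":[0,0,0.02],"rot":[0,0,0],"gripper":0},{"slide":[0,0,0.06],"rot":[0,0,0],"gripper":0},{"slide":[0,0,0.07],"rot":[0,0,0],"gripper":0},{"slide":[0,0,0.07],"rot":[0,0,0],"gripper":0},{"slide":[0,0,0.03],"rot":[0,0,0],"gripper":0}]'
python3 - <<'E'
from h import *
st()
for c in ['scene','top']:
  save(c,c+'6')
  for q in ['blade','blade_tip','cover_lip','bracket','die','cup']:
    print(c,q,[(np.round(a['xyz'],3).tolist(),round(a['confidence'],2)) for a in robot.landmark_of(q,c)[:2]])
  r=robot.outline_of('bracket',c)
  if r:
    v,u=np.nonzero(r[0]['mask']); print(c,'bracket px',u.mean(),v.mean(),len(u),r[0]['confidence'],ray(c,u.mean(),v.mean(),.035))
a=cv2.imread('pics/top6.png')[170:310,170:370]; cv2.imwrite('pics/c6.png',cv2.resize(a,None,fx=4,fy=4))
E
```

```text
t: 13.2
position: [0.4897, 0.337, 0.0064]
eef_rot: [0.043, 0.999, -0.0, -0.0]
contact_force: [-5.3, -3.5, 16.5]
gripper_width: 0.0132
grip_force: 100.4
t: 13.7
position: [0.4901, 0.3372, 0.005]
eef_rot: [0.043, 0.999, -0.0, -0.0]
contact_force: [-0.1, 0.6, 0.6]
gripper_width: 0.0428
grip_force: 0.0
t: 14.2
position: [0.4921, 0.3385, 0.1607]
eef_rot: [0.043, 0.999, 0.002, 0.003]
contact_force: [0.7, 0.9, 0.1]
gripper_width: 0.043
grip_force: 0.0
t 14.2 p [0.4921 0.3385 0.1607] yaw_y 85.0 z [ 0.005  0.004 -1.   ] F [0.7 0.9 0.1] M [ 0.01 -0.04  0.01] w 0.043 g 0.0 q [ 0.6   0.34 -0.18  1.05  0.    0.69]
scene blade [([0.49, 0.338, -0.001], 0.53), ([0.7, 0.012, 0.189], 0.29)]
scene blade_tip [([0.586, 0.327, 0.01], 0.72)]
scene cover_lip [([0.698, 0.014, 0.19], 0.8), ([0.491, 0.337, 0.001], 0.39)]
scene bracket [([0.598, 0.007, 0.013], 0.81)]
scene die [([0.597, 0.004, -0.001], 0.59)]
scene cup [([0.456, -0.312, 0.001], 0.95)]
scene bracket px 338.65916398713824 238.69774919614147 311 0.84 [ 0.60142801 -0.00132805  0.035     ]
top blade [([0.491, 0.338, 0.001], 0.75)]
top blade_tip [([0.591, 0.321, 0.007], 0.53), ([0.622, 0.103, -0.004], 0.2)]
top cover_lip [([0.696, 0.017, 0.189], 0.84)]
top bracket [([0.6, 0.007, 0.011], 0.54)]
top die [([0.596, 0.005, -0.001], 0.63), ([0.588, 0.324, 0.008], 0.41)]
top cup [([0.456, -0.312, 0.003], 0.81)]
top bracket px 311.23463687150837 222.33519553072625 179 0.79 [0.59185611 0.00477905 0.035     ]
```

View pics/c6.png

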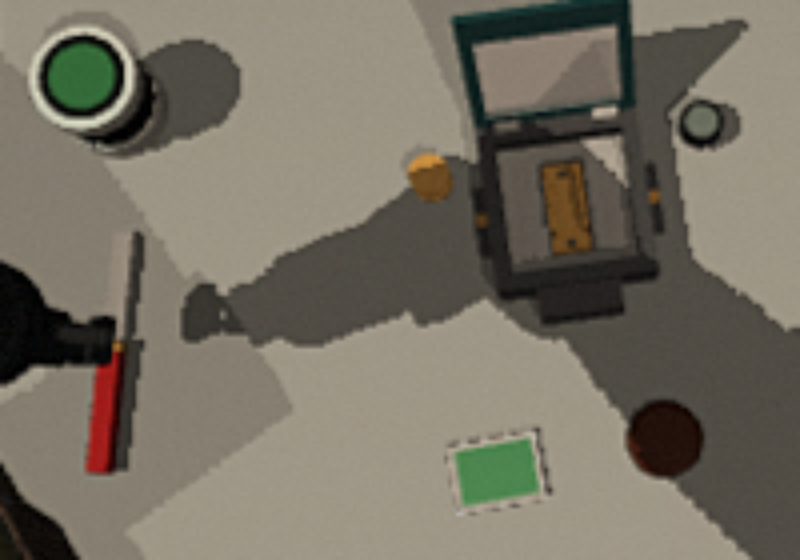

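The blade lies flat at (120,350) and the bracket sits in the pocket at (567,205). Moving over the bracket.

```bash
python3 -m jog '[{"slide":[0.0194,-0.0618,0],"rot":[0,0,0.0222],"gripper":0},{"slide":[0.0194,-0.0618,0],"rot":[0,0,0.0222],"gripper":0},{"slide":[0.0194,-0.0618,0],"rot":[0,0,0.0222],"gripper":0},{"slide":[0.0194,-0.0618,0],"rot":[0,0,0],"gripper":0},{"slide":[0.0194,-0.0618,0],"rot":[0,0,0],"gripper":0}]'; python3 -m jog '[{"slide":[0.0194,-0.0618,0],"rot":[0,0,0],"gripper":0},{"slide":[0.0194,-0.0618,0],"rot":[0,0,0],"gripper":0},{"slide":[0.0194,-0.0618,0],"rot":[0,0,0],"gripper":0},{"slide":[0.0194,-0.0618,0],"rot":[0,0,0],"gripper":0},{"slide":[0,0,0],"rot":[0,0,0],"gripper":0}]';python3 -m jog '[{"slide":[0,0,0],"rot":[0,0,0],"gripper":0},{"slide":[0,0,0],"rot":[0,0,0],"gripper":0}]'
python3 -c "
from h import *
st()"
```

```text
t: 15.5
position: [0.5488, 0.1504, 0.1554]
eef_rot: [-0.061, 0.998, 0.0, 0.0]
contact_force: [-0.0, -0.4, -0.4]
gripper_width: 0.0429
grip_force: 0.0
t: 16.0
position: [0.5963, -0.0007, 0.1553]
eef_rot: [-0.059, 0.998, -0.001, 0.001]
contact_force: [-0.8, 1.7, -0.2]
gripper_width: 0.043
grip_force: 0.0
t: 16.2
position: [0.5946, 0.0042, 0.1551]
eef_rot: [-0.061, 0.998, 0.0, -0.0]
contact_force: [0.5, -0.9, -0.0]
gripper_width: 0.0429
grip_force: 0.0
t 16.2 p [0.5946 0.0042 0.1551] yaw_y 97.0 z [-0.  0. -1.] F [ 0.5 -0.9 -0. ] M [0.01 0.04 0.03] w 0.0429 g 0.0 q [ 0.01  0.34 -0.18  1.05  0.   -0.12]
```

```bash
python3 -m jog '[{"slide":[0.005,0.001,-0.04],"rot":[0,0,0],"gripper":0},{"slide":[0,0,-0.06],"rot":[0,0,0],"gripper":0},{"slide":[0,0,-0.05],"rot":[0,0,0],"gripper":0},{"slide":[0,0,-0.04],"rot":[0,0,0],"gripper":0},{"slide":[0,0,-0.018],"rot":[0,0,0],"gripper":0}]';python3 -m jog '[{"slide":[0,0,0],"rot":[0,0,0],"gripper":0},{"slide":[0,0,0],"rot":[0,0,0],"gripper":-0.2},{"slide":[0,0,0],"rot":[0,0,0],"gripper":-0.35},{"slide":[0,0,0],"rot":[0,0,0],"gripper":-0.6},{"slide":[0,0,0],"rot":[0,0,0],"gripper":-0.8}]' 40;python3 -m jog '[{"slide":[0,0,0],"rot":[0,0,0],"gripper":-1},{"slide":[0,0,0],"rot":[0,0,0],"gripper":-1}]'
python3 -c "
from h import *
st()"
```

```text
t: 16.7
position: [0.5958, 0.0056, 0.0281]
eef_rot: [-0.062, 0.998, 0.0, -0.002]
contact_force: [-0.8, -0.3, 0.4]
gripper_width: 0.0428
grip_force: 0.0
t: 17.2
position: [0.5994, 0.0043, 0.0321]
eef_rot: [-0.061, 0.998, 0.0, 0.001]
contact_force: [-0.6, 0.5, 6.9]
gripper_width: 0.0265
grip_force: 40.6
t: 17.4
position: [0.5994, 0.0043, 0.0322]
eef_rot: [-0.061, 0.998, 0.0, 0.002]
contact_force: [-0.6, 0.7, 7.2]
gripper_width: 0.0268
grip_force: 40.6
t 17.4 p [0.5994 0.0043 0.0322] yaw_y 97.0 z [ 0.003  0.001 -1.   ] F [-0.6  0.7  7.2] M [0.22 0.13 0.02] w 0.0268 g 40.6 q [ 0.01  0.46 -0.32  0.79  0.   -0.12]
```

```bash
python3 -m jog '[{"slide":[0,0,0.012],"rot":[0,0,0],"gripper":-1},{"slide":[0,0,0.025],"rot":[0,0,0],"gripper":-1},{"slide":[0,0,0.04],"rot":[0,0,0],"gripper":-1},{"slide":[0,0,0.06],"rot":[0,0,0],"gripper":-1},{"slide":[0,0,0.053],"rot":[0,0,0],"gripper":-1}]' 50;python3 -m jog '[{"slide":[0,0,0],"rot":[0,0,0],"gripper":-1},{"slide":[0,0,0],"rot":[0,0,0],"gripper":-1}]'
python3 - <<'E'
from h import *
st()
save('scene','scene7')
for q in ['bracket','cup','cover_lip','die']:
    print(q,[(np.round(a['xyz'],3).tolist(),round(a['confidence'],2)) for a in robot.landmark_of(q,'scene')[:2]])
a=cv2.imread('pics/scene7.png')[120:340,190:420]; cv2.imwrite('pics/c7.png',cv2.resize(a,None,fx=2.7,fy=2.7))
E
```

```text
t: 17.9
position: [0.5976, 0.004, 0.146]
eef_rot: [-0.061, 0.998, -0.0, -0.0]
contact_force: [1.2, 0.0, -1.6]
gripper_width: 0.0267
grip_force: 49.7
t: 18.1
position: [0.5985, 0.004, 0.1454]
eef_rot: [-0.061, 0.998, -0.0, 0.001]
contact_force: [0.1, 0.2, -1.4]
gripper_width: 0.0262
grip_force: 49.8
t 18.1 p [0.5985 0.004  0.1454] yaw_y 97.0 z [ 0.002 -0.    -1.   ] F [ 0.1  0.2 -1.4] M [ 0.    0.01 -0.01] w 0.0262 g 49.8 q [ 0.01  0.35 -0.19  1.02 -0.   -0.12]
bracket [([0.414, 0.06, -0.0], 0.72), ([0.598, 0.005, 0.124], 0.61)]
cup [([0.456, -0.31, 0.003], 0.55), ([0.501, -0.462, -0.0], 0.53)]
cover_lip [([0.698, 0.012, 0.19], 0.82)]
die [([0.586, 0.327, 0.011], 0.33)]
```

View pics/c7.png

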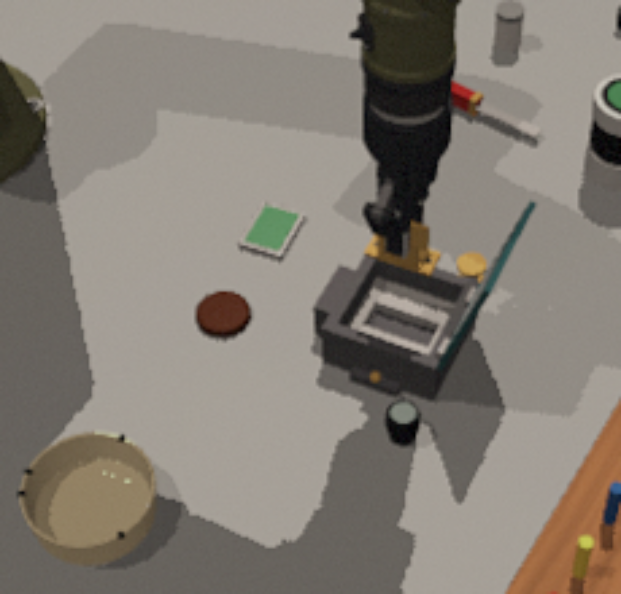

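The bracket is held level above the empty pocket at (405,250). Carrying it to the cup, which is at (90,495).

```bash
python3 -m jog '[{"slide":[-0.0262,-0.0583,0],"rot":[0,0,0],"gripper":-1},{"slide":[-0.0262,-0.0583,0],"rot":[0,0,0],"gripper":-1},{"slide":[-0.0262,-0.0583,0],"rot":[0,0,0],"gripper":-1},{"slide":[-0.0262,-0.0583,0],"rot":[0,0,0],"gripper":-1},{"slide":[-0.0262,-0.0583,0],"rot":[0,0,0],"gripper":-1}]';python3 -m jog '[{"slide":[-0.0262,-0.0583,0],"rot":[0,0,0],"gripper":-1},{"slide":[-0.0262,-0.0583,0],"rot":[0,0,0],"gripper":-1},{"slide":[-0.0262,-0.0583,0],"rot":[0,0,0],"gripper":-1},{"slide":[-0.0262,-0.0583,0],"rot":[0,0,0],"gripper":-1},{"slide":[0,0,0],"rot":[0,0,0],"gripper":-1}]';python3 -m jog '[{"slide":[0,0,0],"rot":[0,0,0],"gripper":-1},{"slide":[0,0,0],"rot":[0,0,0],"gripper":-1}]'
python3 - <<'E'
from h import *
st()
for c in ['scene','top']:
  save(c,c+'8')
  for q in ['bracket','cup']:
    print(q,[(np.round(a['xyz'],3).tolist(),round(a['confidence'],2)) for a in robot.landmark_of(q,c)[:2]])
E
```

```text
t: 18.85
position: [0.5181, -0.1718, 0.1436]
eef_rot: [-0.061, 0.998, 0.0, -0.001]
contact_force: [0.6, -0.4, -1.8]
gripper_width: 0.0264
grip_force: 49.8
t: 19.35
position: [0.4543, -0.3141, 0.1436]
eef_rot: [-0.059, 0.998, -0.0, -0.001]
contact_force: [0.2, 0.5, -1.7]
gripper_width: 0.0265
grip_force: 49.9
t: 19.55
position: [0.4564, -0.3098, 0.1439]
eef_rot: [-0.061, 0.998, 0.001, -0.0]
contact_force: [0.2, 0.1, -1.2]
gripper_width: 0.0267
grip_force: 49.9
t 19.55 p [ 0.4564 -0.3098  0.1439] yaw_y 97.0 z [-0.001  0.001 -1.   ] F [ 0.2  0.1 -1.2] M [-0.04  0.05 -0.03] w 0.0267 g 49.9 q [-0.6   0.28 -0.3   0.99  0.   -0.72]
bracket [([0.458, -0.311, 0.125], 0.77)]
cup [([0.458, -0.308, 0.001], 0.57)]
bracket [([0.458, -0.309, 0.122], 0.49)]
cup [([0.453, -0.311, -0.001], 0.94), ([0.685, 0.331, -0.001], 0.73)]
```

```bash
python3 -m jog '[{"slide":[0,0,-0.05],"rot":[0,0,0],"gripper":-1},{"slide":[0,0,-0.06],"rot":[0,0,0],"gripper":-1},{"slide":[0,0,-0.045],"rot":[0,0,0],"gripper":-1},{"slide":[0,0,-0.03],"rot":[0,0,0],"gripper":-1},{"slide":[0,0,0],"rot":[0,0,0],"gripper":-1}]';python3 -m jog '[{"slide":[0,0,-0.004],"rot":[0,0,0],"gripper":-1},{"slide":[0,0,-0.004],"rot":[0,0,0],"gripper":-1},{"slide":[0,0,-0.003],"rot":[0,0,0],"gripper":-1},{"slide":[0,0,0],"rot":[0,0,0],"gripper":-1}]'
python3 -c "
from h import *
st()"
```

```text
t: 20.35
position: [0.4546, -0.309, 0.0309]
eef_rot: [-0.061, 0.998, 0.002, -0.002]
contact_force: [-0.8, 0.4, -0.8]
gripper_width: 0.0265
grip_force: 49.8
t: 20.75
position: [0.4569, -0.311, 0.0274]
eef_rot: [-0.061, 0.998, -0.0, 0.0]
contact_force: [-0.3, 0.2, -0.6]
gripper_width: 0.0269
grip_force: 49.8
t 20.75 p [ 0.4569 -0.311   0.0274] yaw_y 97.0 z [ 0.001 -0.001 -1.   ] F [-0.3  0.2 -0.6] M [ 0.04 -0.   -0.01] w 0.0269 g 49.8 q [-0.6   0.39 -0.44  0.74 -0.   -0.72]
```

```bash
python3 -m jog '[{"slide":[0,0,-0.003],"rot":[0,0,0],"gripper":-1},{"slide":[0,0,-0.003],"rot":[0,0,0],"gripper":-1},{"slide":[0,0,0],"rot":[0,0,0],"gripper":-1},{"slide":[0,0,0],"rot":[0,0,0],"gripper":-1}]'
python3 -c "
from h import *
st()"
```

```text
t: 21.15
position: [0.4568, -0.311, 0.0242]
eef_rot: [-0.061, 0.998, -0.0, 0.0]
contact_force: [-1.2, 1.5, 7.6]
gripper_width: 0.0268
grip_force: 50.8
t 21.15 p [ 0.4568 -0.311   0.0242] yaw_y 97.0 z [ 0.001 -0.001 -1.   ] F [-1.2  1.5  7.6] M [0.35 0.44 0.  ] w 0.0268 g 50.8 q [-0.6   0.4  -0.44  0.73 -0.   -0.72]
```

The bracket is on the floor (force change about 8 N at the expected height). Releasing and rising.

```bash
python3 -m jog '[{"slide":[0,0,0],"rot":[0,0,0],"gripper":-0.25},{"slide":[0,0,0],"rot":[0,0,0],"gripper":-0.1},{"slide":[0,0,0],"rot":[0,0,0],"gripper":-0.1},{"slide":[0,0,0],"rot":[0,0,0],"gripper":-0.1},{"slide":[0,0,0.01],"rot":[0,0,0],"gripper":-0.1}]';python3 -m jog '[{"slide":[0,0,0.03],"rot":[0,0,0],"gripper":-0.1},{"slide":[0,0,0.06],"rot":[0,0,0],"gripper":-0.1},{"slide":[0,0,0.07],"rot":[0,0,0],"gripper":-0.1},{"slide":[0,0,0.07],"rot":[0,0,0],"gripper":-0.1},{"slide":[0,0,0.05],"rot":[0,0,0],"gripper":-0.1}]';python3 -m jog '[{"slide":[0,0.06,0],"rot":[0,0,0],"gripper":-0.1},{"slide":[0,0.07,0],"rot":[0,0,0],"gripper":-0.1},{"slide":[0,0.07,0],"rot":[0,0,0],"gripper":-0.1},{"slide":[0,0,0],"rot":[0,0,0],"gripper":-0.1}]'
python3 - <<'E'
from h import *
st()
for c in ['scene','top']:
  save(c,c+'9')
  for q in ['bracket','cup','cover_lip','blade','loupe','spool','lens_cap','focus_screen']:
    print(q,[(np.round(a['xyz'],3).tolist(),round(a['confidence'],2)) for a in robot.landmark_of(q,c)[:2]])
E
```

```text
t: 21.65
position: [0.4558, -0.3103, 0.0286]
eef_rot: [-0.061, 0.998, 0.001, -0.001]
contact_force: [0.2, -0.6, -0.9]
gripper_width: 0.0382
grip_force: 0.0
t: 22.15
position: [0.4572, -0.3112, 0.2007]
eef_rot: [-0.061, 0.998, -0.001, 0.001]
contact_force: [-0.8, -0.7, 0.5]
gripper_width: 0.0385
grip_force: 0.0
t: 22.55
position: [0.4559, -0.1868, 0.1977]
eef_rot: [-0.063, 0.998, 0.001, 0.0]
contact_force: [-0.1, 1.1, 0.2]
gripper_width: 0.0387
grip_force: 0.0
t 22.55 p [ 0.4559 -0.1868  0.1977] yaw_y 97.3 z [-0.     0.002 -1.   ] F [-0.1  1.1  0.2] M [-0.08  0.01  0.01] w 0.0387 g 0.0 q [-0.39  0.13 -0.36  1.08  0.   -0.52]
bracket [([0.456, -0.309, 0.004], 0.83)]
cup [([0.46, -0.312, -0.002], 0.93)]
cover_lip [([0.7, 0.014, 0.189], 0.81)]
blade [([0.49, 0.339, 0.001], 0.82), ([0.66, 0.008, 0.052], 0.6)]
loupe [([0.658, -0.096, 0.001], 0.64)]
spool [([0.656, -0.094, -0.005], 0.48), ([0.621, 0.106, 0.001], 0.41)]
lens_cap [([0.429, -0.062, 0.001], 0.55)]
focus_screen [([0.414, 0.059, 0.001], 0.7), ([0.653, -0.096, -0.001], 0.67)]
bracket []
cup [([0.501, -0.46, -0.001], 0.49)]
cover_lip [([0.696, 0.014, 0.185], 0.66), ([0.72, -0.372, -0.003], 0.49)]
blade [([0.492, 0.338, 0.004], 0.73)]
loupe [([0.654, -0.093, -0.001], 0.45), ([0.618, 0.101, -0.0], 0.43)]
spool [([0.618, 0.104, -0.0], 0.67)]
lens_cap [([0.43, -0.062, -0.003], 0.7), ([0.598, 0.005, -0.001], 0.37)]
focus_screen [([0.411, 0.058, 0.001], 0.57)]
```

View pics/scene9.png

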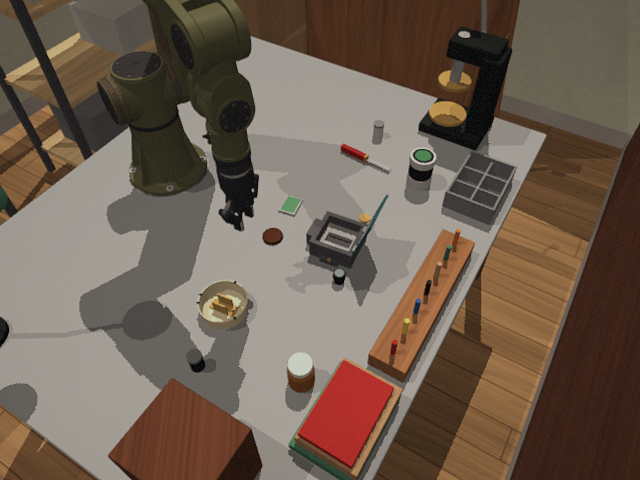

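The bracket stands in the cup at (222,303). The cover is open at (375,225), the blade lies flat at (365,158), and nothing else has moved. Handing in.

```bash
python3 -c "
from station import robot
print(robot.sign_off())"
```

```text
the job is handed in; nothing more can be done
None
```

Job handed in at about 23 s: the blade levered the cover open to about 1.88 rad (past upright) and was laid back down flat, the bracket stands upright on the cup's floor, and nothing else appears to have moved.

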